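# Snap the lid on the ring-sizer case

### The job

Close the ring-sizer case: lay the lid that lies beside it squarely on the open case, then press the lid down along its edges until the catch on every one of the four sides has clicked over it and the lid lies flush all round. Leave the case standing on the worktop and do not disturb the other things on the bench.

Things in the scene. Friction and masses are not known exactly. Their poses are not given: they have to be found in the camera images.
- case: Open grey plastic case, loose on the worktop, about 0.5 kg with the ring sizers and small box fixed in it. 170 (x) by 130 (y) mm outside, walls 4 mm, rim 42 mm high; a springy catch stands outside the middle of each side. Origin at the centre of its underside, x along its length, z up.
- case_seat (a point): Centre of the case's mouth, at rim height (42 mm), where the lid's underside comes to lie; axes as the case's. A lid let down within about 4 mm of the right place, either way round, slides into register on the four sloped noses and rests there, its underside about 10 mm above the rim, until it is pressed.
- lid_grip (a point): Centre of the lid's grip bar, 15 mm above the lid's underside; x along the lid, z up. Bar along x: 70 long, 16 wide (y), 20 mm high, its foot on the plate's top. The lid is a loose, stiff grey plate 170 (x) by 130 (y) by 5 mm, about 0.1 kg, lying right side up on the worktop at first.
- lid_middle (a point): Centre of the lid's underside, axes as the lid's. Pressed with shut fingers on one of the four round thumb marks, an edge goes down about 10 mm and its catch clicks at about 10 to 20 N; 25 N is enough everywhere. While one edge is in, the opposite one stands up until it is pressed in its turn.
- lid_edge_far (a point): Lid's top face at the middle of its end on its own +x side; 47 mm above the case's underside when clicked home. Its thumb mark, the place to press, lies 62 mm from the lid's centre on the line to this point. The nose will cover the outer 2 to 4 mm: keep fingers 10 mm off the edge.
- lid_edge_near (a point): Lid's top face at the middle of its end on its own -x side; 47 mm above the case's underside when clicked home. Its thumb mark, the place to press, lies 62 mm from the lid's centre on the line to this point. The nose will cover the outer 2 to 4 mm: keep fingers 10 mm off the edge.
- lid_edge_left (a point): Lid's top face at the middle of its long side on its own +y side; 47 mm above the case's underside when clicked home. Its thumb mark, the place to press, lies 43 mm from the lid's centre on the line to this point. The nose will cover the outer 2 to 4 mm: keep fingers 10 mm off the edge.
- lid_edge_right (a point): Lid's top face at the middle of its long side on its own -y side; 47 mm above the case's underside when clicked home. Its thumb mark, the place to press, lies 43 mm from the lid's centre on the line to this point. The nose will cover the outer 2 to 4 mm: keep fingers 10 mm off the edge.
- catch_far (a joint): Spring catch at the middle of the case's +x end: upright tongue 26 mm wide, inner face 1 mm outside the wall, nose reaching 4 mm inwards (nose 47.8 to 57 mm above the case's underside, its top sloping down inwards). Rad: 0 = upright, its rest; about 0.1 while spread outwards by the lid's edge; back under 0.02 once clicked.
- catch_near (a joint): Spring catch at the middle of the case's -x end: upright tongue 26 mm wide, inner face 1 mm outside the wall, nose reaching 4 mm inwards (nose 47.8 to 57 mm above the case's underside, its top sloping down inwards). Rad: 0 = upright, its rest; about 0.1 while spread outwards by the lid's edge; back under 0.02 once clicked.
- catch_left (a joint): Spring catch at the middle of the case's +y long side: upright tongue 44 mm wide, inner face 1 mm outside the wall, nose reaching 4 mm inwards (nose 47.8 to 57 mm above the case's underside, its top sloping down inwards). Rad: 0 = upright, its rest; about 0.1 while spread outwards by the lid's edge; back under 0.02 once clicked.
- catch_right (a joint): Spring catch at the middle of the case's -y long side: upright tongue 44 mm wide, inner face 1 mm outside the wall, nose reaching 4 mm inwards (nose 47.8 to 57 mm above the case's underside, its top sloping down inwards). Rad: 0 = upright, its rest; about 0.1 while spread outwards by the lid's edge; back under 0.02 once clicked.
- flux_tub: Bystander: white tub with a violet lid, 62 mm across, 72 mm high; origin at the centre of its underside.
- borax_dish: Bystander: white ceramic dish with a cone in its middle, 88 mm across, 60 mm high; origin at the centre of its underside.
- pliers: Bystander: pliers with blue handles lying flat, 166 by 56 by 11 mm; origin at the centre of its underside, x along its length.

How it is judged:
By the outcome, as a careful person would: the job done as asked, in the order asked, and still so for the second after the job is handed in, with the robot touching nothing.
It also fails if it takes over 58 s, if anything falls off the work surface, if the arm or the gripper's body presses on something with over 40 N, if the wrist force passes 120 N, or if a joint passes its speed limit or range.

### The arm

A 7-joint arm with a two-finger parallel gripper is mounted at the origin on the work surface; the furniture and walls round the work are solid. World frame = base frame: x ahead of the robot, y to its left, z up, the work surface at z = 0. Lengths are in m, angles in rad, forces in N, time in s.
With the tool pointing down it reaches from about 0.4 to 0.85 m from the base axis. Payload 4.5 kg.
Tool frame: the origin (TCP) lies midway between the tips of the shut fingers; the grasp point (between the pads) lies 19 mm behind it; z points along the fingers, y is the line along which they close (so a half turn about z gives the same grasp; the last joint's range is limited). The gripper opens to 85 mm and grips with 20 to 120 N. Pads are 22 mm wide; open, the fingers measure 114 mm over their backs; the gripper's body (76 mm by 85 mm) begins 54 mm behind the grasp point. The pads swing forward as they close: fully open they stand 13 mm farther back than shut.
Start: joints at [-1.159, 0.689, -0.195, 1.565, 0.157, 0.902, -0.215], TCP at [0.231, 0.581, 0.231] pointing down, gripper open.
Joint ranges: [-3.01, 3.01], [-0.46, 2.08], [-1.47, 1.51], [0.13, 2.56], [-1, 4.14], [0.04, 2.09], [-2.66, 2.66]. Speed limits (rad/s): [2.57, 2.57, 3.14, 3.14, 3.14, 3.14, 3.14].

### API

Orientations are given as [roll, pitch, yaw] about the fixed x, y, z axes, in that order (R = Rz(yaw) Ry(pitch) Rx(roll)).
In Python, from station import * gives the robot as it stands.
- The arm moves only by the tool send_rows, never from a script. Its arguments are lists of equal length, an entry for each row: "xyz": the shift along the tool's x, y, z in units of 30 mm (1.0 is 30 mm), a list of three; "turn": the turn about the tool's z in units of 6 degrees (1.0 is 6 degrees). In form: {"xyz": [[dx, dy, dz], ...], "turn": [turn, ...]}. A call has 1 to 10 rows; each row is the pose to reach, as a shift and turn from the pose commanded when the call began, along the tool's axes at that moment; what a row does not reach only later rows make up. A row lasts 1/12 s, in which the tool goes at most 41.7 mm and 7.16 degrees, less where a joint would pass 70% of its speed; a pose out of reach is approached as far as the arm can. A call with a gripper value outside its range is refused whole. "jaw" is the closure, from 0 (fully open) to 1 (shut), set as the call begins (left out, the last holds). The fingers move at their own pace and stop on an object; "grip_force" is the grip in N (left out, the last holds). Time passes only in rows, so rows that repeat a pose let the fingers close. It gives the time, the measured TCP pose, the force, the opening and the grip force at its end, in the units of the state.
- state(): the state, without advancing time (a new reading comes with each control period).
- camera(name): name is "side" or "top" or "wrist"; returns the picture (384x512x3 uint8, red, green, blue); there is no depth.
- camera_model(name): a dict with "K" (3x3 intrinsics, pixels), "k1" (the pictures are not rectified: a ray, as slopes to the right and down, at radius r is drawn at 1 + k1 r^2 times it, then the intrinsics apply), "view" (4x4, takes a point from world to camera coordinates). Camera axes: x right, y down, z forward; pixel columns grow to the right and rows downward; lengths in m; the calibration is good to about 2 mm. A picture is of the moment at which its call begins: read the wrist's pose just before it. camera_model takes no time and is no camera call; for the wrist camera it gives the pose at the moment of the call.
- job_done(): hands the job in; it is judged then, once.
The state is a dict: "time_s": time; "q": joint angles; "dq": joint speeds; "joint_torque": joint torques, N m; "ee_pos": TCP position; "ee_rot": TCP orientation; "contact_force": force on the tool from outside, world axes, zero at the start; "moment": the same for the moment, N m; "width": finger opening in m; "gripper_force": force on a finger pad.
Only numpy, scipy, OpenCV 4.12 (cv2) and the standard library are available. Lean on these libraries where they do the work, as an engineer would, in place of code of your own. Each camera call takes 0.05 s, during which the arm holds its last target. There are 200 camera calls.

## Working session

There is one attempt and no reset: what is moved stays moved. The work goes in short steps, Python scripts to look and compute and a tool call to move; the robot and the scene stay as the last step left them, time stands still between calls to the robot, and variables do not carry over. Pictures are saved under pics/ and viewed, at most 10 in all, crops included, and the job is handed in when it is done.

Besides the shell and the picture viewer there is one more tool, called by a JSON object that holds its "api" and its "payload", one argument or row to a line. send_rows: Moves the arm, as the interface text tells. Its arguments: {"type":"object","properties":{"xyz":{"type":"array"},"turn":{"type":"array"},"jaw":{"type":"number"},"grip_force":{"type":"number"}},"required":["xyz","turn"]}

```bash
mkdir -p pics; ls; python3 - <<'E'
from station import *
import cv2
for n in("top","side"):
    m=camera_model(n);im=camera(n);cv2.imwrite(f"pics/{n}0.png",cv2.cvtColor(im,cv2.COLOR_RGB2BGR));print(n,m)
s=state();print(s)
E
```

```text
pics
top {'K': array([[482.90801157,   0.        , 252.98922945],
       [  0.        , 482.90801157, 187.52651592],
       [  0.        ,   0.        ,   1.        ]]), 'k1': -0.176559804098254, 'view': array([[ 0.01862056, -0.9998227 , -0.00280081, -0.07411403],
       [-0.99755169, -0.01838925, -0.06747186,  0.56584545],
       [ 0.06740839,  0.00405031, -0.99771725,  1.43115345],
       [ 0.        ,  0.        ,  0.        ,  1.        ]])}
side {'K': array([[477.58317189,   0.        , 248.80530965],
       [  0.        , 477.58317189, 190.58399879],
       [  0.        ,   0.        ,   1.        ]]), 'k1': -0.18215870689217556, 'view': array([[ 9.82672658e-01, -1.85349471e-01,  1.46333003e-04,
        -5.69633955e-01],
       [-1.24338409e-01, -6.59793630e-01, -7.41088609e-01,
         7.72665800e-02],
       [ 1.37456931e-01,  7.28229318e-01, -6.71407218e-01,
         1.40067534e+00],
       [ 0.00000000e+00,  0.00000000e+00,  0.00000000e+00,
         1.00000000e+00]])}
{'time_s': 0.1, 'q': array([-1.15917789,  0.68992286, -0.19452484,  1.56624863,  0.15731646,
        0.90252076, -0.21510139]), 'dq': array([ 0.00132244, -0.00289652, -0.00144411, -0.00336197, -0.00042977,
        0.00188366, -0.00244687]), 'joint_torque': array([-3.54239899e-03, -5.40597510e+01, -1.27145246e+00, -1.58986330e+01,
        9.45625099e-03,  4.32811008e-03,  8.00913085e-06]), 'ee_pos': array([0.23038352, 0.58034861, 0.23054789]), 'ee_rot': array([-3.13989178e+00,  1.35298517e-04,  2.76386420e+00]), 'contact_force': array([0.05568396, 1.14822825, 0.88433012]), 'moment': array([-0.03355266, -0.03785333, -0.01330585]), 'gripper_force': 0.0, 'width': 0.08554112970269864}
```

View pics/top0.png

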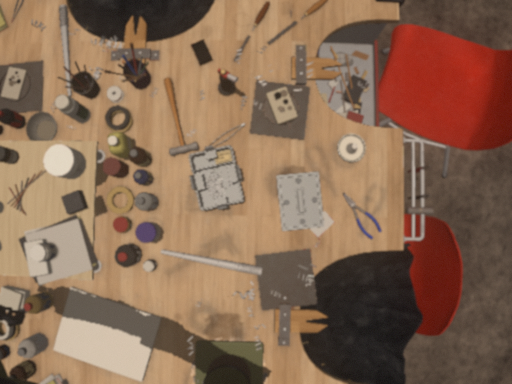

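View pics/side0.png

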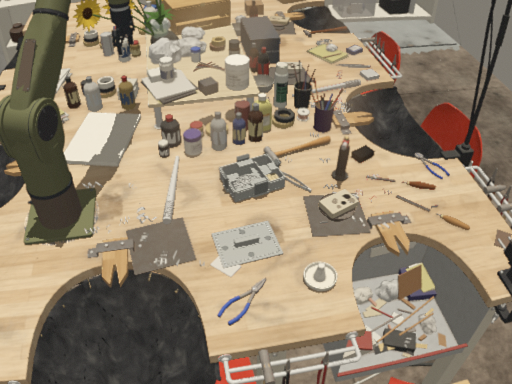

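Top: the case is at about (217,178) and the lid at (300,200), with its long axis vertical. The dish is at (350,148) and the pliers at (362,215). Next I'll take enlarged crops to measure them.

```bash
cat > h.py <<'E'
from station import *
import cv2, numpy as np
def rays(n,uv,m=None):
    m=m or camera_model(n);K,k=m["K"],m["k1"]
    uv=np.atleast_2d(np.asarray(uv,float)); d=(uv-K[:2,2])/[K[0,0],K[1,1]]
    s=d.copy()
    for _ in range(20): s=d/(1+k*(s**2).sum(1,keepdims=True))
    V=m["view"];R=V[:3,:3];o=-R.T@V[:3,3]
    return o,np.c_[s,np.ones(len(s))]@R
def onz(n,uv,z,m=None):
    o,d=rays(n,uv,m); return o+d*((z-o[2])/d[:,2:])
def proj(n,P,m=None):
    m=m or camera_model(n);P=np.atleast_2d(P);c=P@m["view"][:3,:3].T+m["view"][:3,3]
    s=c[:,:2]/c[:,2:];s=s*(1+m["k1"]*(s**2).sum(1,keepdims=True))
    return s*[m["K"][0,0],m["K"][1,1]]+m["K"][:2,2]
def save(n,im): cv2.imwrite(n,cv2.cvtColor(im,cv2.COLOR_RGB2BGR))
E
python3 - <<'E'
from h import *
im=cv2.cvtColor(cv2.imread("pics/top0.png"),cv2.COLOR_BGR2RGB)
save("pics/crop1.png",cv2.resize(im[135:245,180:340],None,fx=5,fy=5,interpolation=cv2.INTER_CUBIC))
hsv=cv2.cvtColor(im,cv2.COLOR_RGB2HSV)
m=((hsv[...,1]<50)&(hsv[...,2]>90)).astype(np.uint8)*255
for nm,(a,b,c,d),z in(("lid",(160,240,270,325),.005),("case",(140,220,185,250),.042)):
    q=np.zeros_like(m);q[a:b,c:d]=m[a:b,c:d]
    q=cv2.morphologyEx(q,cv2.MORPH_CLOSE,np.ones((5,5)));q=cv2.morphologyEx(q,cv2.MORPH_OPEN,np.ones((5,5)))
    cn=max(cv2.findContours(q,0,2)[0],key=cv2.contourArea)
    P=onz("top",cn[:,0],z)[:,:2].astype(np.float32)
    print(nm,cv2.contourArea(cn),cv2.minAreaRect(cn),cv2.minAreaRect(P))
E
```

```text
lid 2307.5 ((301.0914306640625, 203.8231658935547), (62.17295837402344, 43.730892181396484), 83.6598129272461) ((0.521416187286377, -0.21031537652015686), (0.1887853890657425, 0.13267101347446442), 7.44265079498291)
case 2265.0 ((215.7307891845703, 177.34616088867188), (62.389469146728516, 49.4898567199707), 82.87498474121094) ((0.5942803621292114, 0.04737337678670883), (0.18595169484615326, 0.1468011885881424), 8.267975807189941)
```

View pics/crop1.png

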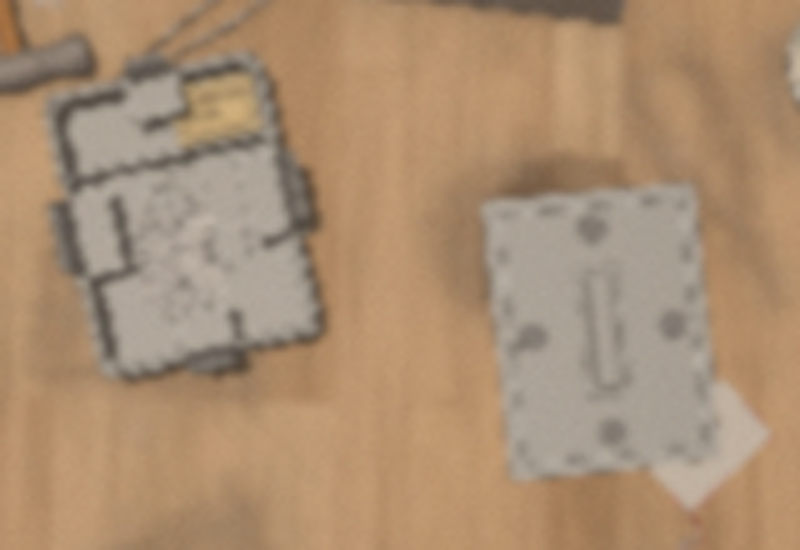

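The crop shows the lid's marks at (593,230), (673,324), (612,432) and (530,337), with the bar along the long axis. The case corners are at (50,97), (265,55), (323,332) and (112,377), and the catches at (148,70), (303,198), (220,362) and (65,238).

```bash
cat > calc.py <<'E'
from h import *
def rep(n,uv,z,nm,m=None):
    P=onz(n,uv,z,m)[:,:2]; c=P.mean(0)
    e=P[0]-P[2];f=P[1]-P[3]
    print(nm,c.round(4),"len",np.linalg.norm(e).round(4),np.linalg.norm(f).round(4),"ang",np.degrees(np.arctan2(e[1],e[0])).round(2),np.degrees(np.arctan2(f[1],f[0])).round(2));return P
E
python3 - <<'E'
from calc import *
g=lambda a:np.array(a)/5+[179.9,134.9]
rep("top",g([(593,230),(673,324),(612,432),(530,337)]),.005,"marks")
L=g([(485,203),(693,185),(716,455),(513,478)]);P=rep("top",L,.005,"lidcorners")
C=g([(50,97),(265,55),(323,332),(112,377)]);Q=rep("top",C,.042,"case")
for X in(P,Q): e=(X[0]+X[1]-X[2]-X[3])/2;print(np.degrees(np.arctan2(e[1],e[0])),np.linalg.norm(e),np.linalg.norm(X[0]+X[3]-X[1]-X[2])/2)
rep("top",g([(148,70),(303,198),(220,362),(65,238)]),.052,"catches")
print(onz("top",g([(604,330)]),.025))
# side: dish, etc.
print("dish",onz("top",[(350,148)],.06),"hammer",onz("top",[(186,149)],.02),"screw",onz("top",[(220,145)],.01))
E
```

```text
marks [ 0.5297 -0.2078] len 0.1231 0.0874 ang 6.13 -83.82
lidcorners [ 0.5302 -0.2078] len 0.2073 0.2094 ang 43.44 -30.81
case [0.5925 0.0425] len 0.215 0.2117 ang 50.41 -24.06
6.1034170383421795 0.16611163611636925 0.12575964402510043
13.507817442384155 0.16983787034347522 0.12908756052506243
catches [0.5903 0.0436] len 0.178 0.1422 ang 15.2 -79.41
[[ 0.52927864 -0.20700554  0.025     ]]
dish [[ 0.68678998 -0.34847347  0.06      ]] hammer [[0.68038048 0.141655   0.02      ]] screw [[0.69573374 0.03934181 0.01      ]]
```

{"api": "send_rows", "payload": {
  "xyz": [
    [-3,-1.6,-0.6],
    [-4,-2.2,-0.8],
    [-5,-2.7,-1],
    [-6,-3.3,-1.2],
    [-7,-3.8,-1.4],
    [-8,-4.3,-1.6],
    [-9,-4.8,-1.8],
    [-10,-5.4,-2],
    [-11,-6,-2.2],
    [-12,-6.5,-2.3]
  ],
  "turn": [1,2,3,4,5,6,7,8,9,10]
}}

```text
time_s: 0.93
ee_pos: [0.494, 0.2648, 0.3009]
ee_rot: [3.142, -0.0, 1.711]
contact_force: [0.2, 1.1, 0.1]
width: 0.0856
gripper_force: 0.0
```

```bash
cat >> h.py <<'E'
from scipy.spatial.transform import Rotation as Ro
def go(target,yaw_deg,fold=True,p=None,r=None):
    s=state();p=s["ee_pos"] if p is None else p;r=s["ee_rot"] if r is None else r
    R=Ro.from_euler("xyz",r).as_matrix()
    d=R.T@(np.array(target)-p)/.03
    yaw=np.degrees(np.arctan2(R[1,0],R[0,0]));w=(yaw_deg-yaw+180)%360-180
    print("t",s["time_s"],"pos",p.round(4),"yaw",yaw.round(2),"F",s["contact_force"].round(1),"-> xyz",d.round(2),"turn",round(-w/6,2),"q7",s["q"][6].round(2),"w",round(s["width"],4))
E
python3 - <<'E'
from h import *
print(state()["q"].round(2),camera_model("wrist"))
go([.5,.03,.33],13.5)
E
```

```text
[-0.63  0.52  0.08  1.68 -0.05  0.94 -0.38] {'K': array([[277.09156771,   0.        , 256.74333383],
       [  0.        , 277.09156771, 191.11000239],
       [  0.        ,   0.        ,   1.        ]]), 'k1': -0.024585450393755634, 'view': array([[ 9.90276458e-01,  1.39110283e-01,  9.30287905e-04,
        -5.27078202e-01],
       [ 1.33528357e-01, -9.52374016e-01,  2.74142136e-01,
         1.32025369e-01],
       [ 3.90219723e-02, -2.71352284e-01, -9.61688735e-01,
         4.98588105e-01],
       [ 0.00000000e+00,  0.00000000e+00,  0.00000000e+00,
         1.00000000e+00]])}
t 0.9333 pos [0.494  0.2648 0.3009] yaw 98.04 F [0.2 1.1 0.1] -> xyz [-7.78 -0.9  -0.97] turn 14.09 q7 -0.38 w 0.0856
```

{"api": "send_rows", "payload": {
  "xyz": [
    [-0.5,0.1,0],
    [-1.3,0.3,0],
    [-2.2,0.5,0],
    [-3.1,0.7,0],
    [-4,0.9,0],
    [-5,1.2,0],
    [-6,1.4,0],
    [-6.8,1.6,0],
    [-7.4,1.7,0],
    [-7.7,1.8,0]
  ],
  "turn": [1,2,3.1,4.2,5.3,6.4,7.5,8.6,9.7,10.8]
}}

```text
time_s: 1.77
ee_pos: [0.5804, 0.0423, 0.3001]
ee_rot: [3.14, 0.001, 0.576]
contact_force: [-0.4, -0.1, 0.3]
width: 0.0856
gripper_force: 0.0
```

{"api": "send_rows", "payload": {
  "xyz": [
    [0,0,0],
    [0,0,0],
    [0,0,0],
    [0,0,0],
    [0,0,0],
    [0,0,0]
  ],
  "turn": [1,2,3,3.3,3.3,3.3]
}}

```text
time_s: 2.27
ee_pos: [0.58, 0.0464, 0.2999]
ee_rot: [-3.141, 0.001, 0.241]
contact_force: [0.3, 0.5, 0.1]
width: 0.0854
gripper_force: 0.0
```

```bash
python3 - <<'E'
from h import *
import json
go([.53,-.2075,.30],6.1)
m=camera_model("wrist");im=camera("wrist");save("pics/w1.png",im);np.savez("w1.npz",K=m["K"],k1=m["k1"],view=m["view"])
save("pics/w1z.png",cv2.resize(im,(800,600),interpolation=cv2.INTER_CUBIC))
E
```

```text
t 2.2667 pos [0.58   0.0464 0.2999] yaw 13.84 F [0.3 0.5 0.1] -> xyz [-3.64  7.82 -0.  ] turn 1.29 q7 -1.16 w 0.0854
```

View pics/w1z.png

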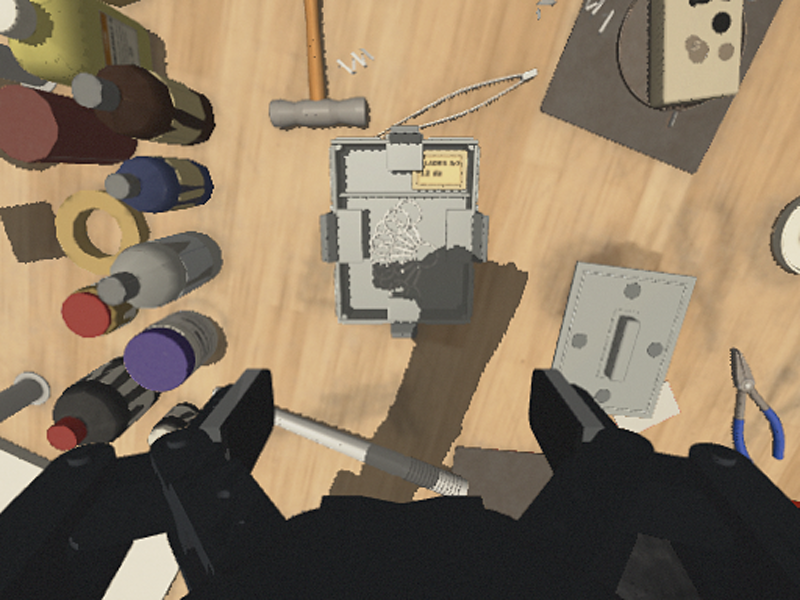

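The wrist view shows both parts. The case rim corners are at about (331,139), (480,139), (472,324) and (337,323). The lid is at about (625,340), with its bar clear. Next I'll zoom on both.

```bash
python3 - <<'E'
from h import *
im=cv2.cvtColor(cv2.imread("pics/w1.png"),cv2.COLOR_BGR2RGB)
a=cv2.resize(im[75:225,200:320],None,fx=3.8,fy=3.8,interpolation=cv2.INTER_CUBIC)
b=cv2.resize(im[160:280,350:450],None,fx=3.4,fy=3.4,interpolation=cv2.INTER_CUBIC)
o=np.zeros((570,800,3),np.uint8);o[:a.shape[0],:a.shape[1]]=a;o[:b.shape[0],460:460+b.shape[1]]=b
save("pics/w1c.png",o)
E
```

```text
(no output)
```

View pics/w1c.png

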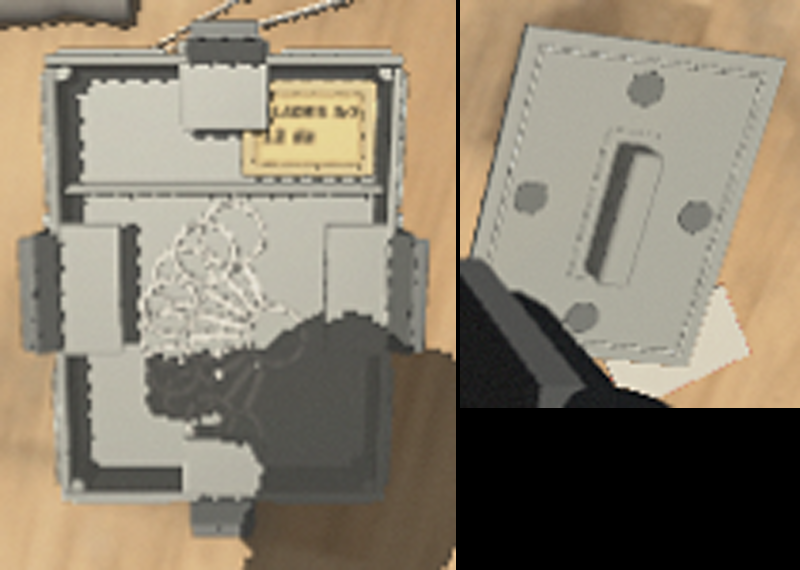

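The zoom shows case rim corners at (43,55), (403,55), (385,498) and (62,498). The catches are at x=20..60 and 388..428, y≈290. The lid corners I can see are (525,26), (785,62) and (690,365), and the marks are at (646,89), (695,217), (582,317) and (531,197).

```bash
python3 - <<'E'
from calc import *
z=np.load("w1.npz");m=dict(K=z["K"],k1=float(z["k1"]),view=z["view"])
g=lambda a:(np.array(a)+.5)/3.8-.5+[200,75]
l=lambda a:(np.array(a)-[460,0]+.5)/3.4-.5+[350,160]
X=rep("w",g([(43,55),(403,55),(385,498),(62,498)]),.042,"case",m)
e=(X[0]+X[1]-X[2]-X[3])/2;print(np.degrees(np.arctan2(e[1],e[0])),np.linalg.norm(e),np.linalg.norm(X[0]-X[1]),np.linalg.norm(X[2]-X[3]))
rep("w",g([(227,25),(425,292),(220,532),(22,292)]),.052,"catch",m)
rep("w",l([(646,89),(695,217),(582,317),(531,197)]),.005,"marks",m)
P=onz("w",l([(525,26),(785,62),(690,365)]),.005,m)[:,:2];print(P[0]-P[1],P[1]-P[2],np.linalg.norm(P[0]-P[1]),np.linalg.norm(P[1]-P[2]),(P[0]+P[2])/2)
print("cam",-m["view"][:3,:3].T@m["view"][:3,3])
# rim check in top view using estimate
print(proj("top",[[.592,.043,.042]]))
E
```

```text
case [0.5968 0.0488] len 0.2125 0.212 ang 51.54 -23.75
13.94968342432354 0.16806067400863633 0.12940895546991774 0.1298698588225832
catch [0.5964 0.0487] len 0.1879 0.1496 ang 13.09 -76.2
marks [ 0.5322 -0.2069] len 0.1235 0.0855 ang 6.66 -83.59
[-0.01386271  0.12905216] [0.1646966  0.02016035] 0.12979458938118177 0.16592591450010724 [ 0.53315201 -0.20615025]
cam [0.64822072 0.0636999  0.44272556]
[[217.14611843 177.96513493]]
```

```bash
python3 - <<'E'
from h import *
go([.531,-.207,.17],6.4)
E
```

```text
t 2.3167 pos [0.58   0.0463 0.3   ] yaw 13.84 F [-0.2 -0.3 -0.1] -> xyz [-3.6   7.81  4.33] turn 1.24 q7 -1.16 w 0.0856
```

{"api": "send_rows", "payload": {
  "xyz": [
    [-0.4,0.8,0.3],
    [-0.9,1.9,0.8],
    [-1.4,3,1.4],
    [-1.9,4.1,2],
    [-2.4,5.2,2.7],
    [-2.9,6.3,3.4],
    [-3.3,7.1,3.9],
    [-3.5,7.6,4.2],
    [-3.6,7.8,4.3],
    [-3.6,7.8,4.3]
  ],
  "turn": [0.1,0.3,0.5,0.7,0.9,1,1.1,1.2,1.2,1.2]
}}

```text
time_s: 3.15
ee_pos: [0.53, -0.2085, 0.1708]
ee_rot: [3.141, 0.001, 0.112]
contact_force: [0.0, 1.0, 0.2]
width: 0.0854
gripper_force: 0.0
```

{"api": "send_rows", "payload": {
  "xyz": [
    [0,0,0],
    [0,0,0]
  ],
  "turn": [0,0]
}}

```text
time_s: 3.32
ee_pos: [0.5322, -0.2047, 0.1719]
ee_rot: [-3.141, -0.002, 0.118]
contact_force: [-0.5, 0.1, 0.5]
width: 0.0853
gripper_force: 0.0
```

```bash
python3 - <<'E'
from h import *
go([.531,-.207,.17],6.4)
m=camera_model("wrist");im=camera("wrist");save("pics/w2.png",im);np.savez("w2.npz",K=m["K"],k1=m["k1"],view=m["view"])
save("pics/w2z.png",cv2.resize(im,(800,600),interpolation=cv2.INTER_CUBIC))
E
```

```text
t 3.3167 pos [ 0.5322 -0.2047  0.1719] yaw 6.74 F [-0.5  0.1  0.5] -> xyz [-0.05  0.07  0.06] turn 0.06 q7 -0.75 w 0.0853
```

View pics/w2z.png

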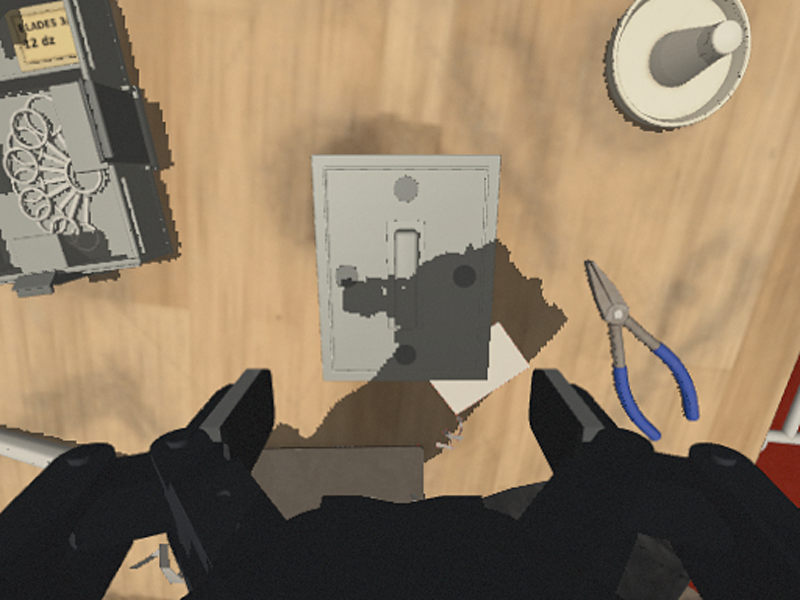

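The lid is square in view. Its marks are at (405,188), (464,276), (404,354) and (347,275), and its corners at (312,155), (500,155), (488,381) and (323,381).

```bash
python3 - <<'E'
from calc import *
z=np.load("w2.npz");m=dict(K=z["K"],k1=float(z["k1"]),view=z["view"])
g=lambda a:(np.array(a)+.5)*.64-.5
rep("w",g([(405,188),(464,276),(404,354),(347,275)]),.005,"marks",m)
X=rep("w",g([(312,155),(500,155),(488,381),(323,381)]),.005,"lid",m)
e=(X[0]+X[1]-X[2]-X[3])/2;print(np.degrees(np.arctan2(e[1],e[0])),np.linalg.norm(e),np.linalg.norm(X[0]-X[1]),np.linalg.norm(X[2]-X[3]))
go([.532,-.2055,.05],6.4)
go([.532,-.2055,.0085],6.4)
E
```

```text
marks [ 0.5326 -0.2064] len 0.1242 0.0858 ang 6.47 -83.79
lid [ 0.5322 -0.207 ] len 0.2128 0.2128 ang 44.06 -30.62
6.7235873490995415 0.16920761333531967 0.12826591131835796 0.12991342800278335
t 3.3667 pos [ 0.5322 -0.2047  0.1719] yaw 6.75 F [0.3 0.4 0.1] -> xyz [-0.02  0.03  4.06] turn 0.06 q7 -0.75 w 0.0856
t 3.3667 pos [ 0.5322 -0.2047  0.1719] yaw 6.75 F [0.3 0.4 0.1] -> xyz [-0.02  0.03  5.45] turn 0.06 q7 -0.75 w 0.0856
```

{"api": "send_rows", "payload": {
  "xyz": [
    [0,0.07,0.5],
    [0,0.07,1.2],
    [0,0.07,2],
    [0,0.07,2.8],
    [0,0.07,3.5],
    [0,0.07,4.2],
    [0,0.07,4.7],
    [0,0.07,5],
    [0,0.07,5.2],
    [0,0.07,5.2]
  ],
  "turn": [0,0,0,0,0,0,0,0,0,0],
  "jaw": 0.4
}}

```text
time_s: 4.2
ee_pos: [0.5314, -0.2079, 0.0148]
ee_rot: [-3.141, 0.0, 0.116]
contact_force: [0.1, -0.2, 1.2]
width: 0.0514
gripper_force: 0.0
```

{"api": "send_rows", "payload": {
  "xyz": [
    [0,0,0],
    [0,0,0],
    [0,0,0]
  ],
  "turn": [0,0,0]
}}

```text
time_s: 4.45
ee_pos: [0.5319, -0.2091, 0.0163]
ee_rot: [3.141, -0.002, 0.115]
contact_force: [0.3, 0.1, 0.2]
width: 0.0516
gripper_force: 0.0
```

{"api": "send_rows", "payload": {
  "xyz": [
    [0,-0.05,0.1],
    [0,-0.05,0.2],
    [0,-0.05,0.2]
  ],
  "turn": [0,0,0]
}}

```text
time_s: 4.7
ee_pos: [0.5308, -0.2069, 0.0089]
ee_rot: [-3.141, 0.0, 0.115]
contact_force: [-0.7, -0.1, -0.7]
width: 0.0514
gripper_force: 0.0
```

{"api": "send_rows", "payload": {
  "xyz": [
    [0,0,0],
    [0,0,0],
    [0,0,0],
    [0,0,0],
    [0,0,0],
    [0,0,0]
  ],
  "turn": [0,0,0,0,0,0],
  "jaw": 1,
  "grip_force": 60
}}

```text
time_s: 5.2
ee_pos: [0.5311, -0.2075, 0.0095]
ee_rot: [3.141, -0.0, 0.114]
contact_force: [-1.3, 1.1, 3.3]
width: 0.0142
gripper_force: 60.3
```

{"api": "send_rows", "payload": {
  "xyz": [
    [0,0,-0.2],
    [0,0,-0.6],
    [0,0,-1.2],
    [0,0,-2],
    [0,0,-2.8],
    [0,0,-3.5],
    [0,0,-4],
    [0,0,-4.3],
    [0,0,-4.5],
    [0,0,-4.5]
  ],
  "turn": [0,0,0,0,0,0,0,0,0,0]
}}

```text
time_s: 6.03
ee_pos: [0.5315, -0.2074, 0.1454]
ee_rot: [3.141, -0.002, 0.115]
contact_force: [-0.1, 0.1, -1.0]
width: 0.0142
gripper_force: 59.8
```

```bash
python3 - <<'E'
from h import *
def box(c,yaw,L,W,z):
    a=np.radians(yaw);R=np.array([[np.cos(a),-np.sin(a)],[np.sin(a),np.cos(a)]])
    q=np.array([[L,W],[L,-W],[-L,-W],[-L,W]])/2@R.T+c
    return np.c_[q,[z]*4]
o=np.zeros((560,800,3),np.uint8)
for n,(u,v,w,h),x0,S in(("top",(180,135,155,110),0,2.5),("side",(205,140,90,130),400,4.3)):
    im=cv2.imread(f"pics/{n}0.png")
    c=cv2.resize(im[v:v+h,u:u+w],None,fx=S,fy=S,interpolation=cv2.INTER_CUBIC)
    for b,col in((box([.5966,.0488],14,.17,.13,.042),(0,0,255)),(box([.5324,-.2067],6.5,.17,.13,.005),(255,0,0))):
        p=((proj(n,b)-[u,v]+.5)*S-.5);cv2.polylines(c,[np.round(p*16).astype(np.int32)],True,col,1,cv2.LINE_AA,4)
    o[:c.shape[0],x0:x0+c.shape[1]]=c
cv2.imwrite("pics/ov.png",o)
go([.596,.048,.145],14)
E
```

```text
t 6.0333 pos [ 0.5315 -0.2074  0.1454] yaw 6.56 F [-0.1  0.1 -1. ] -> xyz [ 3.11 -8.21  0.01] turn -1.24 q7 -0.73 w 0.0142
```

View pics/ov.png

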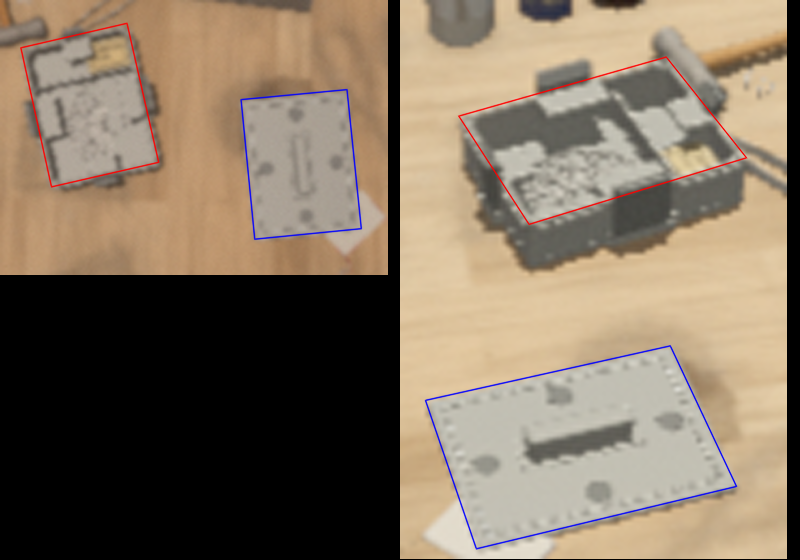

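{"api": "send_rows", "payload": {
  "xyz": [
    [0.1,-0.4,0],
    [0.4,-1.1,0],
    [0.8,-2.1,0],
    [1.2,-3.2,0],
    [1.6,-4.3,0],
    [2,-5.4,0],
    [2.4,-6.4,0],
    [2.7,-7.3,0],
    [2.95,-7.9,0],
    [3.05,-8.15,0]
  ],
  "turn": [0,-0.1,-0.3,-0.5,-0.7,-0.9,-1,-1.1,-1.2,-1.25]
}}

```text
time_s: 6.87
ee_pos: [0.5934, 0.0523, 0.1425]
ee_rot: [-3.138, 0.002, 0.252]
contact_force: [-0.6, 0.9, -0.8]
width: 0.0145
gripper_force: 59.8
```

{"api": "send_rows", "payload": {
  "xyz": [
    [0,0,0],
    [0,0,0.4],
    [0,0,0.9],
    [0,0,1.3],
    [0,0,1.5],
    [0,0,1.5],
    [0,0,1.5],
    [0,0,1.5]
  ],
  "turn": [0,0,0,0,0,0,0,0]
}}

```text
time_s: 7.53
ee_pos: [0.5944, 0.0453, 0.0997]
ee_rot: [3.141, -0.001, 0.244]
contact_force: [-0.0, -0.9, -1.1]
width: 0.0146
gripper_force: 59.8
```

```bash
python3 - <<'E'
from h import *
go([.5945,.0463,.075],14)
a=camera("top");b=camera("side");save("pics/top3.png",a);save("pics/side3.png",b)
o=np.zeros((560,800,3),np.uint8)
for im,(u,v,w,h),x0,S in((a,(180,135,80,110),0,5),(b,(205,130,90,80),400,4.4)):
    c=cv2.resize(im[v:v+h,u:u+w],None,fx=S,fy=S,interpolation=cv2.INTER_CUBIC);o[:c.shape[0],x0:x0+c.shape[1]]=c
save("pics/hov.png",o)
E
```

```text
t 7.5333 pos [0.5944 0.0453 0.0997] yaw 14.0 F [-0.  -0.9 -1.1] -> xyz [ 0.01 -0.03  0.82] turn -0.0 q7 -1.0 w 0.0146
```

View pics/hov.png

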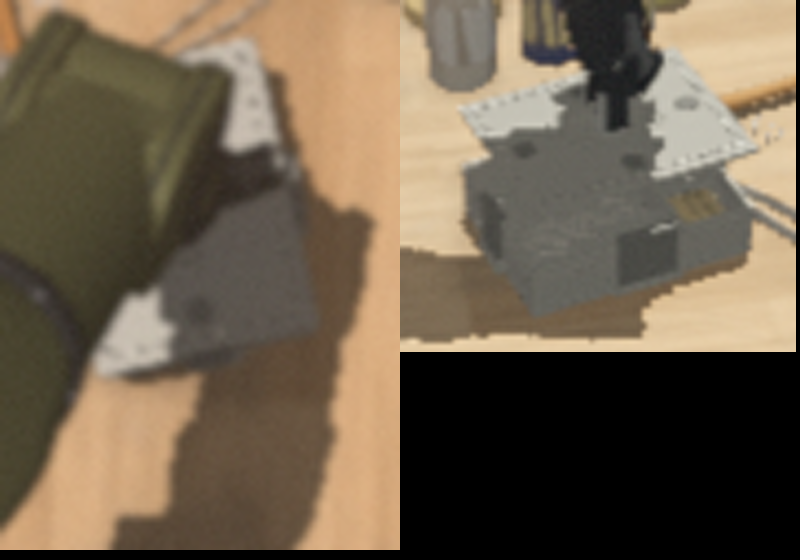

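The top view shows the held lid's corners at (255,40), (318,328) and (97,372). In the side view its left corner is at (460,107) and its right at (760,150). I'll compare these with the case corners in the same cameras.

```bash
python3 - <<'E'
from calc import *
g=lambda a:np.array(a)/5+[179.9,134.9]
L=onz("top",g([(255,40),(318,328),(97,374)]),.095)[:,:2]
C=onz("top",g([(265,55),(323,332),(112,377)]),.042)[:,:2]
print((L-C).round(4), L.round(4)); print([np.linalg.norm(X[i]-X[i+1]).round(4) for X in(L,C) for i in(0,1)])
s=lambda a:(np.array(a)-[400,0]+.5)/4.4-.5+[205,130]
t=lambda a:(np.array(a)-[400,0]+.5)/4.3-.5+[205,140]
L=onz("side",s([(460,107),(760,150)]),.095)[:,:2]
C=onz("side",t([(462,119),(745,161)]),.042)[:,:2]
print((L-C).round(4),L.round(4),C.round(4),np.linalg.norm(L[0]-L[1]),np.linalg.norm(C[0]-C[1]))
E
```

```text
[[0.0004 0.0034]
 [0.0002 0.0018]
 [0.0006 0.0029]] [[ 0.6891  0.0018]
 [ 0.5246 -0.0377]
 [ 0.496   0.0876]]
[np.float64(0.1692), np.float64(0.1285), np.float64(0.1686), np.float64(0.1275)]
[[-0.0002  0.0004]
 [ 0.002  -0.0005]] [[0.5003 0.0873]
 [0.6952 0.0019]] [[0.5005 0.087 ]
 [0.6931 0.0025]] 0.21277557152337995 0.21033139943226134
```

{"api": "send_rows", "payload": {
  "xyz": [
    [-0.02,0.04,0.2],
    [-0.02,0.04,0.4],
    [-0.02,0.04,0.6],
    [-0.02,0.04,0.8],
    [-0.02,0.04,1],
    [-0.02,0.04,1.1],
    [-0.02,0.04,1.1],
    [-0.02,0.04,1.1]
  ],
  "turn": [0,0,0,0,0,0,0,0]
}}

```text
time_s: 8.3
ee_pos: [0.5936, 0.0447, 0.066]
ee_rot: [-3.141, 0.0, 0.245]
contact_force: [-0.2, 0.1, -1.1]
width: 0.0145
gripper_force: 59.7
```

{"api": "send_rows", "payload": {
  "xyz": [
    [0,0,0.05],
    [0,0,0.1],
    [0,0,0.12],
    [0,0,0.12]
  ],
  "turn": [0,0,0,0]
}}

```text
time_s: 8.63
ee_pos: [0.5941, 0.0455, 0.0631]
ee_rot: [-3.141, -0.001, 0.246]
contact_force: [0.5, 1.7, 3.6]
width: 0.0148
gripper_force: 60.3
```

{"api": "send_rows", "payload": {
  "xyz": [
    [0,0,0.02],
    [0,0,0.02],
    [0,0,0.02]
  ],
  "turn": [0,0,0],
  "grip_force": 20
}}

```text
time_s: 8.88
ee_pos: [0.5943, 0.0454, 0.0627]
ee_rot: [-3.141, -0.002, 0.246]
contact_force: [0.5, 2.8, 5.4]
width: 0.0145
gripper_force: 60.5
```

{"api": "send_rows", "payload": {
  "xyz": [
    [0,0,0],
    [0,0,0],
    [0,0,0],
    [0,0,0],
    [0,0,0]
  ],
  "turn": [0,0,0,0,0],
  "jaw": 0.5
}}

```text
time_s: 9.3
ee_pos: [0.5936, 0.0443, 0.0619]
ee_rot: [3.141, 0.0, 0.245]
contact_force: [-0.9, 0.2, 0.1]
width: 0.0431
gripper_force: 0.0
```

{"api": "send_rows", "payload": {
  "xyz": [
    [0,0,-0.5],
    [0,0,-1.3],
    [0,0,-2.2],
    [0,0,-3.2],
    [0,0,-4.2],
    [0,0,-5],
    [0,0,-5.4],
    [0,0,-5.5],
    [0,0,-5.5],
    [0,0,-5.5]
  ],
  "turn": [0,0,0,0,0,0,0,0,0,0]
}}

```text
time_s: 10.13
ee_pos: [0.593, 0.0449, 0.2261]
ee_rot: [-3.141, 0.002, 0.245]
contact_force: [0.4, 0.2, 0.3]
width: 0.0429
gripper_force: 0.0
```

```bash
python3 - <<'E'
from h import *
go([.5945,.0463,.075],14)
m=camera_model("wrist");im=camera("wrist");save("pics/w4.png",im);np.savez("w4.npz",K=m["K"],k1=m["k1"],view=m["view"])
b=camera("side");save("pics/side4.png",b)
o=np.zeros((600,800,3),np.uint8)
c=cv2.resize(im[60:260,150:370],None,fx=2,fy=2.0,interpolation=cv2.INTER_CUBIC);o[:400,:440]=c
c=cv2.resize(b[130:210,205:290],None,fx=4.2,fy=4.2,interpolation=cv2.INTER_CUBIC);o[:c.shape[0],440:440+c.shape[1]]=c
save("pics/rel.png",o)
E
```

```text
t 10.1333 pos [0.593  0.0449 0.2261] yaw 14.06 F [0.4 0.2 0.3] -> xyz [ 0.07 -0.03  5.04] turn 0.01 q7 -1.09 w 0.0429
```

View pics/rel.png

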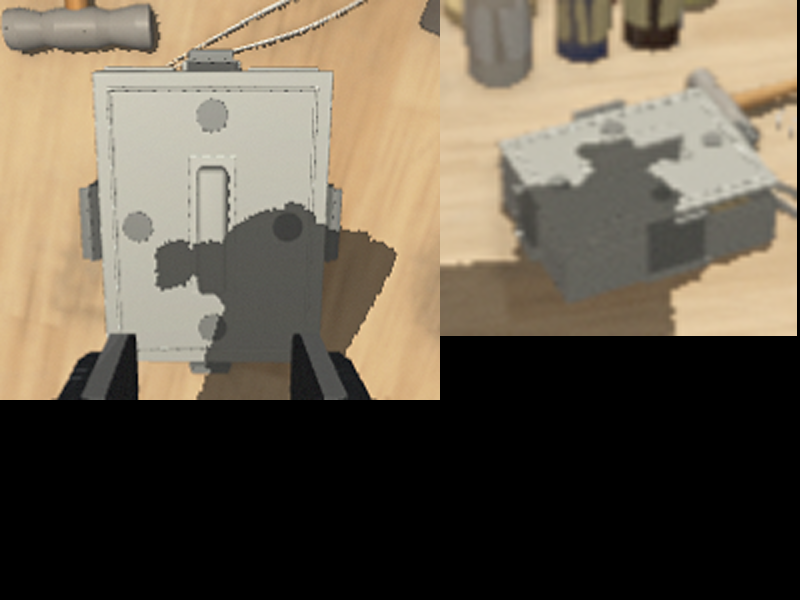

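The lid rests in register between the four catches. Its marks in this crop are at (212,115), (288,227), (212,328) and (137,227). Now I'll work out where to press.

```bash
python3 - <<'E'
from calc import *
z=np.load("w4.npz");m=dict(K=z["K"],k1=float(z["k1"]),view=z["view"])
P=rep("w",(np.array([(212,115),(288,227),(212,328),(137,227)])+.5)/2-.5+[150,60],.057,"marks",m)
print(P.round(4))
for p in P: go([*p,.080],14.05)
E
```

```text
marks [0.5951 0.0471] len 0.1248 0.0868 ang 13.96 -75.97
[[0.6556 0.0623]
 [0.6057 0.0049]
 [0.5344 0.0322]
 [0.5846 0.0891]]
t 10.2333 pos [0.5928 0.0448 0.2256] yaw 14.05 F [-0.3 -0.  -0.8] -> xyz [ 2.19 -0.06  4.85] turn 0.0 q7 -1.09 w 0.0427
t 10.2333 pos [0.5928 0.0448 0.2256] yaw 14.05 F [-0.3 -0.  -0.8] -> xyz [0.11 1.4  4.85] turn 0.0 q7 -1.09 w 0.0427
t 10.2333 pos [0.5928 0.0448 0.2256] yaw 14.05 F [-0.3 -0.  -0.8] -> xyz [-1.97 -0.06  4.86] turn 0.0 q7 -1.09 w 0.0427
t 10.2333 pos [0.5928 0.0448 0.2256] yaw 14.05 F [-0.3 -0.  -0.8] -> xyz [ 0.11 -1.5   4.85] turn 0.0 q7 -1.09 w 0.0427
```

{"api": "send_rows", "payload": {
  "xyz": [
    [0.3,0,0.4],
    [0.8,0,1],
    [1.3,0,1.8],
    [1.8,-0.05,2.6],
    [2.1,-0.05,3.4],
    [2.15,-0.05,4],
    [2.15,-0.05,4.4],
    [2.15,-0.05,4.5],
    [2.15,-0.05,4.5]
  ],
  "turn": [0,0,0,0,0,0,0,0,0],
  "jaw": 1
}}

```text
time_s: 10.98
ee_pos: [0.6547, 0.0614, 0.0908]
ee_rot: [-3.141, 0.003, 0.245]
contact_force: [0.5, -0.4, -0.1]
width: 0.0002
gripper_force: 0.0
```

{"api": "send_rows", "payload": {
  "xyz": [
    [0,0,0.2],
    [0,0,0.4],
    [0,0,0.6],
    [0,0,0.8],
    [0,0,0.9],
    [0,0,1],
    [0,0,1.05],
    [0,0,1.1],
    [0,0,1.1]
  ],
  "turn": [0,0,0,0,0,0,0,0,0]
}}

```text
time_s: 11.73
ee_pos: [0.6559, 0.0618, 0.0589]
ee_rot: [-3.142, 0.0, 0.245]
contact_force: [-0.5, -0.1, -0.4]
width: -0.0
gripper_force: 0.0
```

{"api": "send_rows", "payload": {
  "xyz": [
    [0,0,0.05],
    [0,0,0.1],
    [0,0,0.15],
    [0,0,0.2],
    [0,0,0.25],
    [0,0,0.3],
    [0,0,0.35],
    [0,0,0.35]
  ],
  "turn": [0,0,0,0,0,0,0,0]
}}

```text
time_s: 12.4
ee_pos: [0.6565, 0.0615, 0.0505]
ee_rot: [3.142, -0.001, 0.245]
contact_force: [-3.1, -0.2, 13.1]
width: 0.0004
gripper_force: 6.4
```

{"api": "send_rows", "payload": {
  "xyz": [
    [0,0,0.05],
    [0,0,0.1],
    [0,0,0.1]
  ],
  "turn": [0,0,0]
}}

```text
time_s: 12.65
ee_pos: [0.6564, 0.0614, 0.0497]
ee_rot: [-3.141, -0.002, 0.245]
contact_force: [-8.9, 1.0, 27.5]
width: -0.0001
gripper_force: 13.5
```

{"api": "send_rows", "payload": {
  "xyz": [
    [0,0,0.03],
    [0,0,0.06],
    [0,0,0.06]
  ],
  "turn": [0,0,0]
}}

```text
time_s: 12.9
ee_pos: [0.6569, 0.0616, 0.0485]
ee_rot: [-3.141, -0.003, 0.245]
contact_force: [-8.1, 0.4, 31.0]
width: -0.0004
gripper_force: 15.3
```

{"api": "send_rows", "payload": {
  "xyz": [
    [0,0,-0.5],
    [0,0,-1.1],
    [-0.4,0,-1.7],
    [-1.2,0,-1.9],
    [-2.1,0,-1.9],
    [-3,0,-1.9],
    [-3.7,0,-1.7],
    [-4.1,0,-1.3],
    [-4.15,0,-0.9],
    [-4.15,0,-0.8]
  ],
  "turn": [0,0,0,0,0,0,0,0,0,0]
}}

```text
time_s: 13.73
ee_pos: [0.5333, 0.0314, 0.0666]
ee_rot: [-3.141, 0.003, 0.245]
contact_force: [0.7, 0.3, 0.2]
width: -0.0002
gripper_force: 0.0
```

{"api": "send_rows", "payload": {
  "xyz": [
    [0,0,0.1],
    [0,0,0.2],
    [0,0,0.3],
    [0,0,0.4],
    [0,0,0.5],
    [0,0,0.6],
    [0,0,0.65],
    [0,0,0.7],
    [0,0,0.7]
  ],
  "turn": [0,0,0,0,0,0,0,0,0]
}}

```text
time_s: 14.48
ee_pos: [0.5361, 0.0318, 0.0472]
ee_rot: [3.142, -0.002, 0.245]
contact_force: [1.4, 0.8, 6.1]
width: 0.0
gripper_force: 2.7
```

{"api": "send_rows", "payload": {
  "xyz": [
    [0,0,0.05],
    [0,0,0.1],
    [0,0,0.12],
    [0,0,0.12]
  ],
  "turn": [0,0,0,0]
}}

```text
time_s: 14.82
ee_pos: [0.5362, 0.0318, 0.047]
ee_rot: [-3.14, -0.004, 0.245]
contact_force: [-5.3, 2.2, 39.1]
width: 0.0001
gripper_force: 19.6
```

{"api": "send_rows", "payload": {
  "xyz": [
    [0,0,0.03],
    [0,0,0.06],
    [0,0,0.06]
  ],
  "turn": [0,0,0]
}}

```text
time_s: 15.07
ee_pos: [0.5362, 0.0318, 0.0469]
ee_rot: [-3.14, -0.005, 0.244]
contact_force: [-8.3, 3.2, 56.1]
width: 0.0001
gripper_force: 27.9
```

{"api": "send_rows", "payload": {
  "xyz": [
    [0,0,-0.4],
    [0,0.2,-1],
    [0.3,0.6,-1.6],
    [0.8,1,-1.8],
    [1.4,1.3,-1.8],
    [1.8,1.43,-1.7],
    [2.05,1.43,-1.4],
    [2.05,1.43,-1],
    [2.05,1.43,-0.8],
    [2.05,1.43,-0.7]
  ],
  "turn": [0,0,0,0,0,0,0,0,0,0]
}}

```text
time_s: 15.9
ee_pos: [0.6023, 0.0055, 0.06]
ee_rot: [-3.14, 0.005, 0.246]
contact_force: [-0.4, 0.4, -0.8]
width: 0.0003
gripper_force: 0.0
```

{"api": "send_rows", "payload": {
  "xyz": [
    [0,0,0.1],
    [0,0,0.2],
    [0,0,0.3],
    [0,0,0.4],
    [0,0,0.5],
    [0,0,0.6],
    [0,0,0.6]
  ],
  "turn": [0,0,0,0,0,0,0]
}}

```text
time_s: 16.48
ee_pos: [0.6053, 0.0049, 0.0473]
ee_rot: [-3.14, -0.001, 0.245]
contact_force: [-6.3, 1.5, 22.5]
width: 0.0004
gripper_force: 11.5
```

{"api": "send_rows", "payload": {
  "xyz": [
    [0,0,0.03],
    [0,0,0.06],
    [0,0,0.06]
  ],
  "turn": [0,0,0]
}}

```text
time_s: 16.73
ee_pos: [0.6053, 0.0048, 0.0472]
ee_rot: [-3.14, -0.002, 0.245]
contact_force: [-9.7, 2.4, 35.3]
width: 0.0
gripper_force: 18.0
```

{"api": "send_rows", "payload": {
  "xyz": [
    [0,0,-0.4],
    [0,-0.3,-1],
    [0,-0.9,-1.6],
    [0,-1.6,-1.8],
    [0,-2.3,-1.7],
    [0,-2.8,-1.4],
    [0,-2.87,-1],
    [0,-2.87,-0.8],
    [0,-2.87,-0.7],
    [0,-2.87,-0.7]
  ],
  "turn": [0,0,0,0,0,0,0,0,0,0]
}}

```text
time_s: 17.57
ee_pos: [0.5838, 0.0861, 0.0621]
ee_rot: [3.14, 0.002, 0.243]
contact_force: [0.4, -0.9, -0.4]
width: -0.0003
gripper_force: 0.0
```

{"api": "send_rows", "payload": {
  "xyz": [
    [0,0,0.1],
    [0,0,0.2],
    [0,0,0.3],
    [0,0,0.4],
    [0,0,0.5],
    [0,0,0.6],
    [0,0,0.6]
  ],
  "turn": [0,0,0,0,0,0,0]
}}

```text
time_s: 18.15
ee_pos: [0.5844, 0.0883, 0.0473]
ee_rot: [-3.141, -0.001, 0.245]
contact_force: [-3.8, 0.2, 15.5]
width: 0.0001
gripper_force: 7.9
```

Now press left to about 30 N, then re-press far to check it, and near too.

{"api": "send_rows", "payload": {
  "xyz": [
    [0,0,0.04],
    [0,0,0.08],
    [0,0,0.08]
  ],
  "turn": [0,0,0]
}}

```text
time_s: 18.4
ee_pos: [0.5845, 0.0883, 0.0472]
ee_rot: [-3.14, -0.002, 0.245]
contact_force: [-8.6, 1.3, 33.2]
width: 0.0
gripper_force: 17.0
```

{"api": "send_rows", "payload": {
  "xyz": [
    [0,0,-0.4],
    [0.2,0.2,-1],
    [0.6,0.6,-1.6],
    [1.1,1,-1.8],
    [1.6,1.3,-1.7],
    [2,1.43,-1.4],
    [2.05,1.43,-1],
    [2.05,1.43,-0.8],
    [2.05,1.43,-0.7],
    [2.05,1.43,-0.7]
  ],
  "turn": [0,0,0,0,0,0,0,0,0,0]
}}

```text
time_s: 19.23
ee_pos: [0.6522, 0.0623, 0.0626]
ee_rot: [-3.14, 0.004, 0.246]
contact_force: [0.3, 0.2, 0.2]
width: 0.0001
gripper_force: 0.0
```

{"api": "send_rows", "payload": {
  "xyz": [
    [0,0,0.1],
    [0,0,0.2],
    [0,0,0.3],
    [0,0,0.4],
    [0,0,0.5],
    [0,0,0.6],
    [0,0,0.65],
    [0,0,0.65]
  ],
  "turn": [0,0,0,0,0,0,0,0]
}}

```text
time_s: 19.9
ee_pos: [0.6544, 0.0618, 0.0473]
ee_rot: [-3.14, -0.0, 0.245]
contact_force: [-5.7, 0.6, 18.3]
width: 0.0003
gripper_force: 9.2
```

{"api": "send_rows", "payload": {
  "xyz": [
    [0,0,0.04],
    [0,0,0.07],
    [0,0,0.07]
  ],
  "turn": [0,0,0]
}}

```text
time_s: 20.15
ee_pos: [0.6545, 0.0617, 0.0472]
ee_rot: [-3.14, -0.001, 0.245]
contact_force: [-9.2, 1.3, 31.6]
width: 0.0002
gripper_force: 15.7
```

{"api": "send_rows", "payload": {
  "xyz": [
    [0,0,-0.5],
    [0,0,-1.3],
    [-0.4,0,-2.2],
    [-1,0,-3.2],
    [-1.6,0,-4.2],
    [-2,0,-5],
    [-2.1,0,-5.3],
    [-2.1,0,-5.5],
    [-2.1,0,-5.5],
    [-2.1,0,-5.5]
  ],
  "turn": [0,0,0,0,0,0,0,0,0,0]
}}

```text
time_s: 20.98
ee_pos: [0.5936, 0.0471, 0.2066]
ee_rot: [-3.141, 0.0, 0.246]
contact_force: [-0.3, -0.8, 0.1]
width: 0.0001
gripper_force: 0.0
```

```bash
python3 - <<'E'
from h import *
go([.5945,.0463,.075],14)
m=camera_model("wrist");im=camera("wrist");save("pics/w5.png",im);b=camera("side");save("pics/side5.png",b)
o=np.zeros((600,800,3),np.uint8)
c=cv2.resize(im[60:260,160:360],None,fx=2.2,fy=2.2,interpolation=cv2.INTER_CUBIC);o[:440,:440]=c
c=cv2.resize(b[130:210,205:290],None,fx=4.2,fy=4.2,interpolation=cv2.INTER_CUBIC);o[:c.shape[0],440:440+c.shape[1]]=c
c=cv2.resize(b[110:360,150:450],None,fx=1.05,fy=1.05);o[338:338+c.shape[0],450:450+c.shape[1]]=c[:262]
save("pics/fin.png",o)
E
```

```text
t 20.9833 pos [0.5936 0.0471 0.2066] yaw 14.11 F [-0.3 -0.8  0.1] -> xyz [0.02 0.03 4.39] turn 0.02 q7 -1.07 w 0.0001
```

View pics/fin.png

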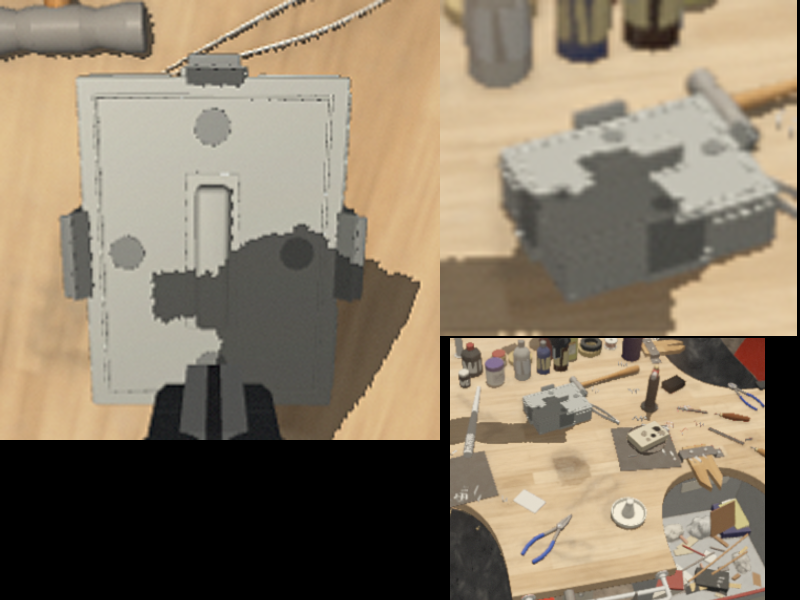

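The far, left and right noses overlap the lid and the bystanders are undisturbed. The near one is hidden behind the fingers, so I'll check it by touch.

{"api": "send_rows", "payload": {
  "xyz": [
    [-0.4,0,0.6],
    [-1,0,1.4],
    [-1.6,0,2.2],
    [-2,0,3],
    [-2,0,3.8],
    [-2,0,4.4],
    [-2,0,4.8],
    [-2,0,5.1],
    [-2,0,5.25],
    [-2,0,5.25]
  ],
  "turn": [0,0,0,0,0,0,0,0,0,0]
}}

```text
time_s: 21.92
ee_pos: [0.5346, 0.0318, 0.0488]
ee_rot: [-3.141, 0.002, 0.245]
contact_force: [-0.4, -0.2, -1.0]
width: -0.0004
gripper_force: 0.0
```

{"api": "send_rows", "payload": {
  "xyz": [
    [0,0,0.05],
    [0,0,0.1],
    [0,0,0.15],
    [0,0,0.2],
    [0,0,0.2]
  ],
  "turn": [0,0,0,0,0]
}}

```text
time_s: 22.33
ee_pos: [0.5355, 0.0318, 0.0471]
ee_rot: [-3.141, -0.003, 0.245]
contact_force: [-4.8, 0.1, 24.7]
width: 0.0
gripper_force: 12.1
```

{"api": "send_rows", "payload": {
  "xyz": [
    [0,0,-0.4],
    [0,0,-1],
    [0,0,-1.8],
    [0,0,-2.8],
    [0,0,-3.8],
    [0,0,-4.6],
    [0,0,-5],
    [0,0,-5.2],
    [0,0,-5.2],
    [0,0,-5.2]
  ],
  "turn": [0,0,0,0,0,0,0,0,0,0]
}}

```text
time_s: 23.17
ee_pos: [0.5348, 0.0321, 0.1998]
ee_rot: [-3.141, 0.0, 0.246]
contact_force: [-0.8, -0.4, 0.3]
width: 0.0002
gripper_force: 0.0
```

```bash
python3 - <<'E'
from station import *
print(state()["contact_force"]);print(job_done())
E
```

```text
[-0.79230801 -0.37346185  0.31230502]
the job is handed in; nothing more can be done
None
```

The lid is on the case and pressed home on all four sides (each mark at about 47 mm; near catch checked by touch only), the other things on the bench look undisturbed, and I handed the job in at about 23 s; no verdict came back. One press on the near edge reached 56 N at the fingertips, above the suggested 25 N but below the 120 N wrist limit.

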